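Weigh a test weight and hang it on the next rail

ROBOT

A 7-joint arm with a two-finger parallel gripper is mounted at the origin on the work surface. World frame = base frame: x ahead of the robot, y to its left, z up, the work surface at z = 0. Lengths are in mm, angles in rad, forces in N, time in s.
With the tool pointing down it reaches from about 400 to 875 mm from the base axis. Payload 6.5 kg.
Tool frame: the origin (TCP) lies on the front face of the gripper's body, between the roots of the fingers; the fingertips stand 73 mm ahead of it and the grasp point (between the pads) lies 54 mm ahead of it (tip_extent is the distance from the TCP to the fingertips, in mm); z points along the fingers, y is the line along which they close (so a half turn about z gives the same grasp; the last joint's range is limited). The gripper opens to 85 mm and grips with 20 to 120 N. Pads are 22 mm wide; open, the fingers measure 114 mm over their backs; the gripper's body (76 mm by 85 mm) begins 54 mm behind the grasp point. The pads swing forward as they close: fully open they stand 13 mm farther back than shut.
Start: joints at [-1.377, 0.536, -0.004, 1.538, 0.003, 1.067, -0.071], TCP at [166.97, 628.181, 303.89] pointing down, gripper open.
Joint ranges: [-2.7, 2.7], [-0.37, 2.16], [-1.27, 1.26], [0.24, 2.4], [-1.31, 4.45], [0.19, 1.91], [-2.76, 2.76]. Speed limits (rad/s): [2.39, 2.39, 3.14, 3.14, 3.14, 3.14, 3.14].

INTERFACE

Orientations are given as [roll, pitch, yaw] about the fixed x, y, z axes, in that order (R = Rz(yaw) Ry(pitch) Rx(roll)).
In Python, from plant import get_obs, camera, camera_model, sign_off, tip_extent gives the robot as it stands.
- The arm moves only by the tool servo_tool, never from a script. Its argument "series" is a list of rows, each a list of 7 numbers: the opening, from 0 (shut) to 1 (fully open), then the shift along the tool's x, y, z normalised to -1 to 1, where 1 is 100 cm, then the turn, a rotation vector about the tool's x, y, z normalised to -1 to 1, where 1 is 2 pi rad. A call has 1 to 10 rows; each row shifts and turns the commanded pose from where the row before left it, along the tool's axes as they then stand; what a row does not reach is not made up. A row lasts 1/12 s, in which the tool goes at most 41.7 mm and 7.16 degrees, less where a joint would pass 70% of its speed; a pose out of reach is approached as far as the arm can. A call with a number of a shift or a turn outside -1 to 1 is refused whole. A call with a gripper value outside its range is refused whole. The fingers move at their own pace and stop on an object; "grip_force" is the grip in N (left out, the last holds). Time passes only in rows, so rows that do not move let the fingers close. It gives the time, the measured TCP pose, the force, the opening and the grip force at its end, in the units of the state.
- get_obs(): the state, without advancing time (a new reading comes with each control period).
- camera(name): name is "scene" or "top" or "wrist"; returns (picture, depth): 480x640x3 uint8, red, green, blue; 480x640 float32, mm along the optical axis (not along the pixel's ray), 0 where there is no reading.
- camera_model(name): a dict with "K" (3x3 intrinsics, pixels), "R" (3x3) and "t" (3): a world point X has camera coordinates R X + t; the wrist camera has in their place "mount" (4x4, takes a point from camera to tool coordinates, whose origin is the TCP and whose axes are the flange's). Camera axes: x right, y down, z forward; pixel columns grow to the right and rows downward; lengths in mm; the calibration is good to about 2 mm. A picture is of the moment at which its call begins: read the wrist's pose just before it. camera_model takes no time and is no camera call.
- sign_off(): hands the job in; it is judged then, once.
The state is a dict: "t": time; "joints": joint angles; "dq": joint speeds; "joint_torque": joint torques, N m; "tool_pos": TCP position; "orientation": TCP orientation; "contact_force": force on the tool from outside, world axes, zero at the start; "wrist_torque": the same for the moment, N m; "opening": finger opening in mm; "finger_force": force on a finger pad.
Only numpy, scipy, OpenCV 4.12 (cv2) and the standard library are available. Lean on these libraries where they do the work, as an engineer would, in place of code of your own. Each camera call takes 0.05 s, during which the arm holds its last target. There are 200 camera calls.

TASK

Check the larger test weight: lift its eye over the upturned end of the guarded rail, stand it upright and gently on the scale's steel platform and let go of it for a moment so that it can be weighed. Then hang it on the other rail, under the clear cover, where there is only room to hold it by its block: its eye on the rail, inside the upturned end, hanging free and still. Leave the small weight on its rail and the bottle, carton and tape roll where they are.

Things in the scene. Friction and masses are not known exactly. Their poses are not given: they have to be found in the camera images.
- weight: the larger test weight, bare steel, about 0.6 kg (0.45 to 0.7). Origin: centre of its underside, z up. From the bottom: square block 42 x 42 mm, 52 high; neck 14 (x) x 12 (y), 70 high; eye (see weight_eye); grip tab (see weight_tab). At the start it hangs on the guarded rail, nearer its free end than the small one, origin 60 mm above the bench. It stands firmly on its block
- weight_eye (a point): where the rail's axis lies in the weight's eye when it hangs: 155 mm above its origin. The eye is a flat frame 12 mm thick (y), 42 wide (x); its opening runs along y, 30 mm wide, floor 122 mm and gabled (90 degree) apex 162 mm above the origin, side walls 25 mm high inside. Axes as the weight
- weight_tab (a point): middle of the grip tab on top of the larger weight, 26 mm (x) by 14 mm (y) thick, from 169 to 209 mm above the weight's origin; this point 189 mm above it. Axes as the weight
- small_weight: the small test weight, bare steel, 0.22 kg, block 28 x 28 x 34 mm, neck, eye and tab as the larger one's (191 mm high over all), origin at the centre of its underside; it hangs on the guarded rail near the post and stays there
- guarded_rail: fixed stand with two upright sheet guards and no roof. Origin on the bench under the rail's middle, z up. The rail, a round steel rod of 10 mm diameter with its axis 215 mm up, runs along y from a post (30 x 20 mm, 235 high, centre at y = +95 mm) to its free end at y = -85 mm (towards the robot). Guards: sheets 3 mm thick at x = -46 and +46 mm, up to 165 mm, y -105 to +105, beside the hanging blocks
- guarded_end (a point): axis of the guarded rail at its free end, 215 mm up: here the rod turns straight up (10 mm thick there too) and ends, rounded, 19 mm above this point. An eye comes off only here and must be raised 14 to 28 mm above its hanging height to pass. -y leads off the rail; axes as the stand
- covered_rail: fixed stand with a flat clear cover. Same frame, rail and post position (305 high) as the guarded one; free end at y = -85 mm, towards the robot. Cover 5 mm thick, underside 305 mm up, x -60 to +70, y -110 to +110 mm; one pillar, 8 mm square, at x = +64 (the robot's right side), y = -100; the -x side is open. No room for a gripper between cover and a hung weight's tab. The stands can be either way round
- covered_end (a point): axis of the covered rail at its free end, 215 mm up, with the same upturned end as the guarded rail's (19 mm above this point); an eye goes on only here, raised 14 to 28 mm above its hanging height. +y leads inwards along the rail; axes as the stand
- scale: fixed low bench scale, 160 mm wide (y), with a square steel platform and a display housing on its -x side (the robot's), reaching to x = -135 mm, not higher than the platform; origin on the bench under the platform's centre
- platform (a point): centre of the top of the scale's steel platform, 150 x 150 mm, 44 mm above the bench, level, firm (it does not give)
- bottle: standing plastic bottle with a cap, 60 mm in diameter, 190 mm high; origin at the centre of its underside; stays where it is
- carton: cardboard carton 90 x 130 x 60 mm, origin at the centre of its underside; stays where it is
- tape: roll of tape lying flat, 90 mm in diameter, 30 mm high, origin at the centre of its underside; stays where it is
Things that resemble listed ones, but are neither listed nor needed, are in the scene too. Leave any blue look-alike of the small_weight alone.

How it is judged:
By the outcome, as a careful person would: the job done as asked, in the order asked, and still so for the second after the job is handed in, with the robot touching nothing.
It also fails if it takes over 72 s, if anything falls off the work surface, if the arm or the gripper's body presses on something with over 40 N, if the wrist force passes 120 N, or if a joint passes its speed limit or range.

## Working session

There is one attempt and no reset: what is moved stays moved. The work goes in short steps, Python scripts to look and compute and a tool call to move; the robot and the scene stay as the last step left them, time stands still between calls to the robot, and variables do not carry over. Pictures are saved under pics/ and viewed, at most 10 in all, crops included, and the job is handed in when it is done.

Besides the shell and the picture viewer there is one more tool, called after "Request:" by a JSON object that holds its "name" and its "arguments". servo_tool: Moves the arm, as the interface text tells. Scaled input: -1 to 1 covers 100 cm each way for a shift and 2 pi rad each way for a turn. Its arguments: {"type":"object","properties":{"series":{"type":"array"},"grip_force":{"type":"number"}},"required":["series"]}

```bash
mkdir -p pics; ls; cat > h.py <<'E'
import numpy as np, cv2
from plant import *
from scipy.spatial.transform import Rotation as Ro
def world(name,d=None,obs=None):
    m=camera_model(name);K=np.array(m["K"])
    v,u=np.mgrid[:480,:640]
    P=np.stack([(u-K[0,2])/K[0,0]*d,(v-K[1,2])/K[1,1]*d,d],-1)
    if name=="wrist":
        M=np.array(m["mount"]);P=P@M[:3,:3].T+M[:3,3]
        R=Ro.from_euler("xyz",obs["orientation"]).as_matrix()
        return P@R.T+np.array(obs["tool_pos"])
    return (P-np.array(m["t"]))@np.array(m["R"])
E
python3 - <<'E'
from h import *
o=get_obs();print(o)
for n in("scene","top"):
    im,d=camera(n);np.savez(f"{n}0.npz",im=im,d=d)
    cv2.imwrite(f"pics/{n}0.png",im[:,:,::-1]);m=camera_model(n);print(n,m, -np.array(m["R"]).T@np.array(m["t"]))
print(camera_model("wrist"),tip_extent)
E
```

```text
pics
{'t': 0.0, 'joints': array([-1.37719518,  0.53716099, -0.00444375,  1.53886971,  0.00261022,
        1.06728939, -0.07117026]), 'dq': array([-6.32370211e-05, -6.45080946e-04,  9.18421745e-04, -1.62327357e-04,
        1.99582917e-03,  8.02558994e-04, -2.32397353e-04]), 'joint_torque': array([-7.88192756e-05, -5.83413935e+01,  1.04864404e+00, -2.59107345e+01,
        1.23502244e-02,  9.49359412e-03, -1.39144214e-05]), 'tool_pos': array([166.85633566, 627.69871077, 303.0176195 ]), 'orientation': array([-3.13987608e+00,  1.32654148e-04,  2.88190265e+00]), 'contact_force': array([-0.32938583, -0.24954378, -0.11548533]), 'wrist_torque': array([0.00862261, 0.01525711, 0.04073526]), 'finger_force': 0.0, 'opening': 85.32189876784429}
scene {'K': array([[456.25379337,   0.        , 316.25251786],
       [  0.        , 456.25379337, 232.55023423],
       [  0.        ,   0.        ,   1.        ]]), 'R': array([[ 0.72263052,  0.69101704,  0.01733713],
       [ 0.52670289, -0.53420973, -0.66121406],
       [-0.44764852,  0.48694497, -0.74999693]]), 't': array([-317.69851055, -218.55212772, 
[... 332 characters left out ...]
 -9.13465015e-02],
       [ 9.13581208e-02, -7.39667383e-04, -9.95817828e-01]]), 't': array([ -90.89548647,  530.98819022, 1157.68756638])} [ 423.8613829   -84.81849759 1201.49835602]
{'K': array([[346.39475143,   0.        , 326.17442625],
       [  0.        , 346.39475143, 232.48976291],
       [  0.        ,   0.        ,   1.        ]]), 'mount': array([[-9.16166061e-05, -9.63301402e-01, -2.68422056e-01,
         6.84482119e+01],
       [ 9.99999971e-01, -2.86099102e-05, -2.38641480e-04,
        -6.84151876e-01],
       [ 2.22204142e-04, -2.68422070e-01,  9.63301377e-01,
        -6.90365580e+01],
       [ 0.00000000e+00,  0.00000000e+00,  0.00000000e+00,
         1.00000000e+00]])} 72.6
```

View pics/scene0.png

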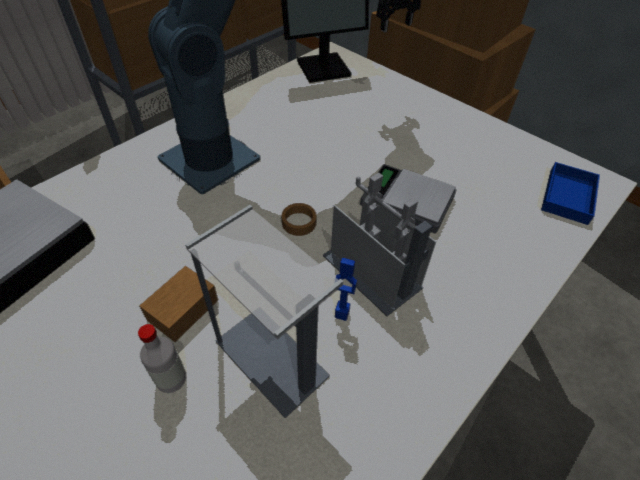

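View pics/top0.png

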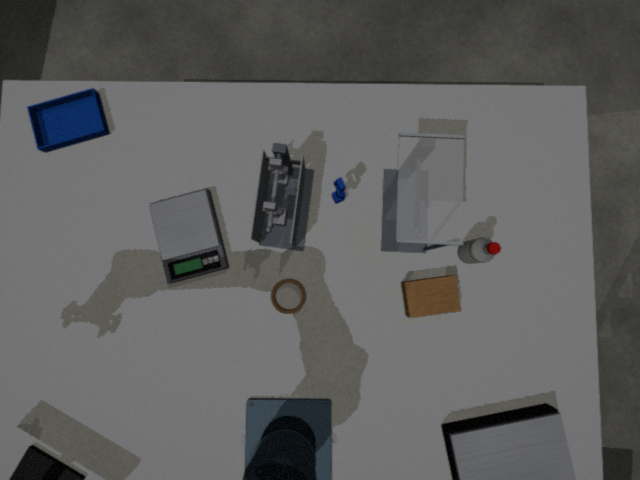

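Scene: the guarded stand is at top pixel (280,200), with the large weight's tab near (269,207) and the small one's near (278,150–178). The covered stand is at (430,195), its pillar towards the bottle. The scale is at (188,230), display housing at (195,264). Things that could be mistaken for the weight: the small weight (further up the rail), and the blue look-alike standing on the bench at (340,190). Next I measure.

```bash
python3 - <<'E'
from h import *
T=np.load("top0.npz");S=np.load("scene0.npz")
Pt=world("top",T["d"]);Ps=world("scene",S["d"])
def rect(P,n):
    print(n,len(P), cv2.minAreaRect(P[:,:2].astype(np.float32)), "z",np.percentile(P[:,2],[5,50,95]).round(1))
def box(P,d,lo,hi,us):
    v,u=np.mgrid[:480,:640]
    m=(d>0)&(P[...,2]>lo)&(P[...,2]<hi)&(u>us[0])&(u<us[1])&(v>us[2])&(v<us[3])
    return P[m]
t=T["d"]
rect(box(Pt,t,36,52,(140,235,180,290)),"scale")
rect(box(Pt,t,150,180,(240,325,140,255)),"guards")
rect(box(Pt,t,250,285,(240,325,140,255)),"tabs")
rect(box(Pt,t,200,234,(240,325,140,255)),"rail/post")
rect(box(Pt,t,295,320,(370,480,120,260)),"cover")
rect(box(Pt,t,-3,12,(378,470,160,255)),"base")
rect(box(Pt,t,185,200,(470,510,230,270)),"cap");
for n,P in(("top",Pt),("scene",Ps)):
    for lo,hi in((250,290),(225,250),(205,225),(150,175)):
        Q=P[(P[...,2]>lo)&(P[...,2]<hi)&(P[...,0]>430)&(P[...,0]<720)&(P[...,1]>-60)&(P[...,1]<110)]
        print(n,lo,len(Q)); 
        if lo==250: print(Q[::max(1,len(Q)//40)].round(0).tolist())
a=cv2.resize(T["im"][125:260,235:330],None,fx=6,fy=4.2*1.03,interpolation=cv2.INTER_CUBIC) if 0 else cv2.resize(T["im"][130:260,235:355],None,fx=4.5,fy=4.5,interpolation=cv2.INTER_CUBIC)
cv2.imwrite("pics/c1.png",np.clip(a[:,:,::-1]*1.5,0,255).astype(np.uint8))
E
```

```text
scale 4396 ((522.1170043945312, 261.81756591796875), (208.39523315429688, 154.19796752929688), 15.080519676208496) z [38.4 43.4 47.5]
guards 439 ((604.2619018554688, 22.776592254638672), (96.98204040527344, 209.26669311523438), 83.36394500732422) z [151.8 163.9 174.6]
tabs 205 ((613.4166870117188, 21.463830947875977), (26.069581985473633, 106.97200012207031), 83.39578247070312) z [254.8 268.6 271.5]
rail/post 457 ((612.22705078125, 21.166105270385742), (42.539764404296875, 195.2959747314453), 82.8995132446289) z [206.5 218.9 233.3]
cover 7229 ((597.47119140625, -297.429931640625), (130.94017028808594, 220.83580017089844), 88.03305053710938) z [307.7 310.4 315.3]
base 2677 ((607.519287109375, -355.20751953125), (252.82887268066406, 243.9733428955078), 0.19741132855415344) z [-1.9  3.8  9.2]
cap 128 ((488.4883728027344, -468.1543273925781), (27.299976348876953, 26.257076263427734), 77.51226806640625) z [185.9 190.  193.3]
top 250 205
[[666.0, 27.0, 270.0], [664.0, 27.0, 269.0], [665.0, 17.0, 269.0], [665.0, 6.0, 267.0], [663.0, 21.0, 269.0], [663.0, 10.0, 269.0], [660.0, 25.0, 270.0], 
[... 1093 characters left out ...]
 261.0], [568.0, 16.0, 261.0], [576.0, 29.0, 258.0], [573.0, 17.0, 261.0], [578.0, 38.0, 250.0], [576.0, 19.0, 258.0], [571.0, 17.0, 254.0], [572.0, 16.0, 252.0], [659.0, 28.0, 271.0], [657.0, 22.0, 268.0], [656.0, 18.0, 268.0], [667.0, 27.0, 269.0], [662.0, 19.0, 268.0], [656.0, 7.0, 270.0], [666.0, 16.0, 271.0], [657.0, 7.0, 268.0], [667.0, 15.0, 269.0], [658.0, 5.0, 268.0], [668.0, 13.0, 269.0], [661.0, 5.0, 267.0], [669.0, 17.0, 264.0], [663.0, 6.0, 265.0], [669.0, 23.0, 257.0], [663.0, 6.0, 263.0], [669.0, 23.0, 254.0], [665.0, 4.0, 262.0], [670.0, 23.0, 252.0], [668.0, 5.0, 261.0], [660.0, 6.0, 252.0], [669.0, 17.0, 250.0], [664.0, 5.0, 250.0]]
scene 225 387
scene 205 591
scene 150 797
```

View pics/c1.png

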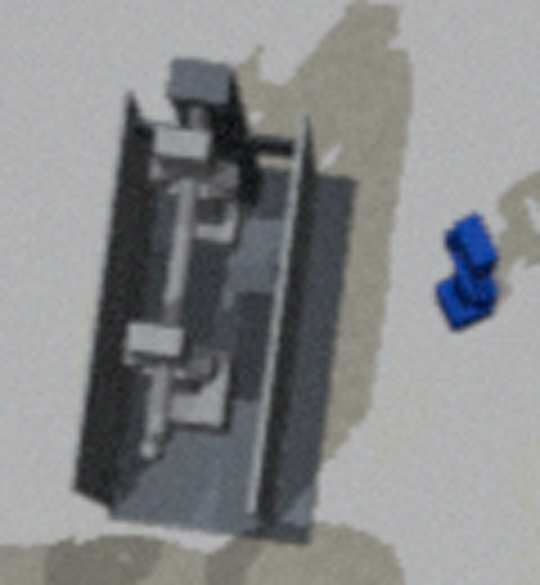

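The crop shows the larger block and tab at crop (155,340), next to the upturned end at (150,447). The small weight is up the rail at (183,145), and the blue look-alike at (468,270) is off the stand. The target is therefore the tab at top pixel ~(269,206), about (569,27,249) in world.

Measured: guarded stand origin (604.3,22.8), yaw −96.6°. Covered stand origin (597.7,−292.4), yaw −92°. Platform centre (551,270).

First I raise and turn.

Request:
{"name": "servo_tool", "arguments": {"series": [[0.5,0,0,-0.01,0,0,0.019],[0.5,0,0,-0.01,0,0,0.019],[0.5,0,0,-0.01,0,0,0.019],[0.5,0,0,-0.01,0,0,0.019],[0.5,0,0,-0.01,0,0,0.019],[0.5,0,0,-0.01,0,0,0.019],[0.5,0,0,-0.01,0,0,0.019],[0.5,0,0,-0.01,0,0,0.019],[0.5,0,0,-0.01,0,0,0.019],[0.5,0,0,-0.01,0,0,0.019]], "grip_force": 60}}

```text
t: 0.93
tool_pos: [166.8, 627.9, 403.8]
orientation: [-3.141, 0.001, 1.682]
contact_force: [0.5, 0.6, 0.6]
opening: 43.0
finger_force: 0.0
```

Request:
{"name": "servo_tool", "arguments": {"series": [[0.5,0,0,0,0,0,0.019],[0.5,0,0,0,0,0,0.019],[0.5,-0.03,0.026,0,0,0,0],[0.5,-0.03,0.026,0,0,0,0],[0.5,-0.03,0.026,0,0,0,0],[0.5,-0.03,0.026,0,0,0,0],[0.5,-0.03,0.026,0,0,0,0],[0.5,-0.03,0.026,0,0,0,0],[0.5,-0.03,0.026,0,0,0,0],[0.5,-0.03,0.026,0,0,0,0]]}}

```text
t: 1.77
tool_pos: [344.9, 362.8, 403.7]
orientation: [-3.141, 0.0, 1.449]
contact_force: [-0.2, 0.2, 0.5]
opening: 42.6
finger_force: 0.0
```

Request:
{"name": "servo_tool", "arguments": {"series": [[0.5,-0.03,0.026,0,0,0,0],[0.5,-0.03,0.026,0,0,0,0],[0.5,-0.03,0.026,0,0,0,0],[0.5,-0.03,0.026,0,0,0,0],[0.5,-0.03,0.026,0,0,0,0],[0.5,-0.03,0.026,0,0,0,0],[0.5,-0.03,0.026,0,0,0,0],[0.5,-0.03,0.026,0,0,0,0],[0.5,-0.03,0.026,0,0,0,0],[0.5,0,0,0,0,0,0]]}}

```text
t: 2.6
tool_pos: [546.5, 59.7, 404.2]
orientation: [3.138, 0.004, 1.438]
contact_force: [-0.8, -0.7, -0.2]
opening: 42.7
finger_force: 0.0
```

```bash
cat >> h.py <<'E'
def plan(pos,rpy_deg=None,R=None,o=None,frame=None):
    "shift (tool axes, m) and turn (/2pi) from measured pose to target"
    o=o or get_obs();R0=Ro.from_euler("xyz",o["orientation"])
    if R is None: R=Ro.from_euler("xyz",rpy_deg,degrees=True) if rpy_deg is not None else R0
    print("at",np.round(o["tool_pos"],1),"rpy",np.degrees(o["orientation"]).round(1),"t",round(o["t"],2),"F",np.round(o["contact_force"],1),"open",round(o["opening"],1))
    print("shift m",(R0.inv().apply(np.array(pos)-o["tool_pos"])/1000).round(4),"turn",((R0.inv()*R).as_rotvec()/2/np.pi).round(4))
E
python3 - <<'E'
from h import *
o=get_obs();plan([569,27,307],[180,0,83.4],o=o);print(np.round(o["joints"],3))
im,d=camera("wrist");P=world("wrist",d,o);np.savez("w1.npz",im=im,d=d,P=P)
cv2.imwrite("pics/w1.png",np.clip(im[:,:,::-1]*1.4,0,255).astype(np.uint8))
print("large tab",[ (len(Q),cv2.minAreaRect(Q[:,:2].astype(np.float32))) for Q in [P[(P[...,2]>258)&(P[...,2]<285)&(P[...,0]>540)&(P[...,0]<600)&(abs(P[...,1]-27)<40)]]])
print("small tab",[ (len(Q),cv2.minAreaRect(Q[:,:2].astype(np.float32))) for Q in [P[(P[...,2]>258)&(P[...,2]<285)&(P[...,0]>630)&(P[...,0]<700)&(abs(P[...,1]-16)<40)]]])
E
```

```text
at [546.5  59.7 404.2] rpy [179.8   0.3  82.4] t 2.6 F [-0.8 -0.7 -0.2] open 42.7
shift m [-0.0291  0.0264  0.0974] turn [ 0.0005  0.0007 -0.0027]
[-0.725  0.307  0.675  1.717 -0.2    1.187 -0.13 ]
large tab [(879, ((567.5093994140625, 29.292388916015625), (26.3656063079834, 13.992483139038086), 82.7591552734375))]
small tab [(1106, ((659.5702514648438, 18.60424041748047), (26.337032318115234, 14.872422218322754), 84.8045883178711))]
```

View pics/w1.png

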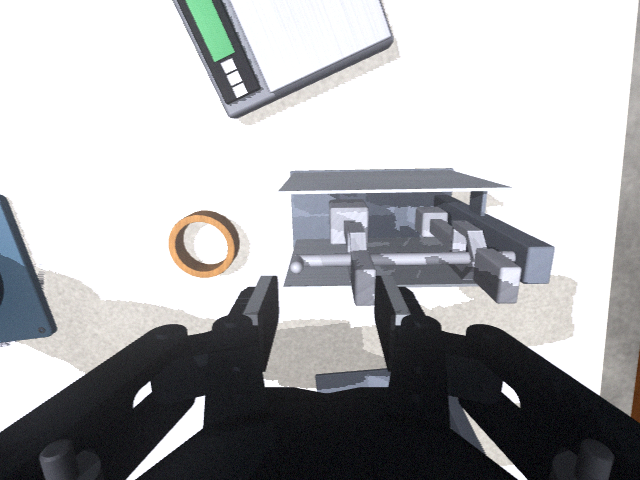

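The wrist view shows the large tab between the fingers' line at (365,280), rail end at (296,267), small weight at (500,275). Next I descend onto the tab.

Request:
{"name": "servo_tool", "arguments": {"series": [[0.5,-0.014,0.0125,0,0,0,-0.0013],[0.5,-0.014,0.0125,0,0,0,-0.0013],[0.5,0,0,0.02,0,0,0],[0.5,0,0,0.02,0,0,0],[0.5,0,0,0.02,0,0,0],[0.5,0,0,0.02,0,0,0],[0.5,0,0,0.017,0,0,0],[0.5,0,0,0,0,0,0]]}}

```text
t: 3.32
tool_pos: [563.1, 39.0, 303.4]
orientation: [-3.135, 0.001, 1.467]
contact_force: [-0.9, 0.7, -0.0]
opening: 42.7
finger_force: 0.0
```

Request:
{"name": "servo_tool", "arguments": {"series": [[0,0,0,0,0,0,0],[0,0,0,0,0,0,0],[0,0,0,0,0,0,0],[0,0,0,0,0,0,0],[0,0,0,0,0,0,0],[0,0,0,0,0,0,0]], "grip_force": 80}}

```text
t: 3.82
tool_pos: [566.5, 38.0, 308.2]
orientation: [3.139, -0.001, 1.466]
contact_force: [2.2, 1.3, 5.1]
opening: 12.7
finger_force: 78.8
```

The grip is 9 mm off along the tab, because part of the shift was not reached. I reopen, correct and regrip.

Request:
{"name": "servo_tool", "arguments": {"series": [[0.5,0,0,0,0,0,0],[0.5,0,0,0,0,0,0],[0.5,0,0,0,0,0,0],[0.5,-0.005,0,0,0,0,0],[0.5,-0.005,0,0,0,0,0],[0.5,0,0,0,0,0,0],[0.5,0,0,0,0,0,0]]}}

```text
t: 4.4
tool_pos: [564.2, 26.9, 306.9]
orientation: [-3.141, 0.0, 1.464]
contact_force: [0.5, -0.1, -0.8]
opening: 42.5
finger_force: 0.0
```

```bash
python3 - <<'E'
from h import *
plan([568,28.5,307],[180,0,83.4])
E
```

```text
at [564.2  26.9 306.9] rpy [-180.     0.    83.9] t 4.4 F [ 0.5 -0.1 -0.8] open 42.5
shift m [ 0.002   0.0036 -0.0001] turn [-0.      0.      0.0014]
```

Request:
{"name": "servo_tool", "arguments": {"series": [[0.5,0.001,0.0035,0,0,0,0],[0,0,0,0,0,0,0],[0,0,0,0,0,0,0],[0,0,0,0,0,0,0],[0,0,0,0,0,0,0],[0,0,0,0,0,0,0],[0,0,0,-0.007,0,0,0],[0,0,0,-0.007,0,0,0],[0,0,0,-0.007,0,0,0],[0,0,0,0,0,0,0]]}}

```text
t: 5.23
tool_pos: [568.6, 28.1, 329.3]
orientation: [3.139, -0.0, 1.465]
contact_force: [0.6, -0.3, -6.5]
opening: 12.8
finger_force: 78.2
```

```bash
python3 - <<'E'
from h import *
o=get_obs();print(o["wrist_torque"])
plan([568-109,28.5+12.7,330])
im,d=camera("wrist");P=world("wrist",d,o)
im,d=camera("scene");np.savez("s2.npz",im=im,d=d)
cv2.imwrite("pics/s2.png",np.clip(cv2.resize(im[130:310,300:480,::-1],None,fx=3.3,fy=3.3,interpolation=cv2.INTER_CUBIC)*1.5,0,255).astype(np.uint8))
E
```

```text
[-0.07333044 -0.13593761 -0.00375285]
at [568.6  28.1 329.3] rpy [179.9  -0.   84. ] t 5.23 F [ 0.6 -0.3 -6.5] open 12.8
shift m [ 0.0015 -0.1104 -0.001 ] turn [0. 0. 0.]
```

View pics/s2.png

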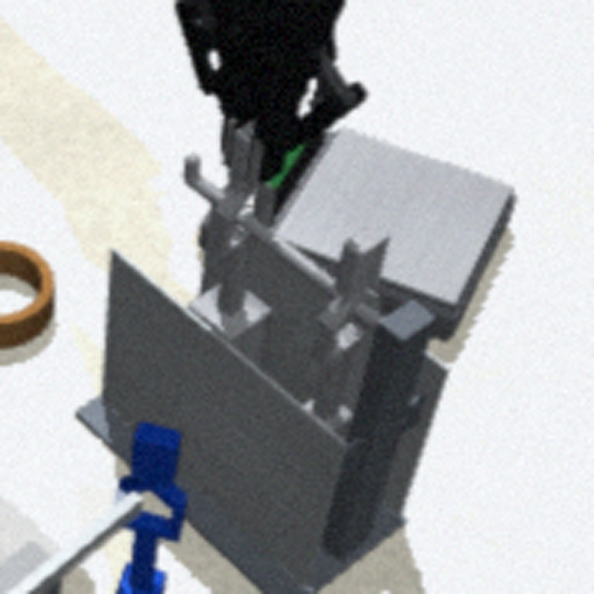

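The weight is lifted 21 mm and upright (6.3 N), with the rail inside its eye at crop (240,210) and the upturned end at (193,165) in front of it. Next I slide it off.

Request:
{"name": "servo_tool", "arguments": {"series": [[0,0,-0.01,0,0,0,0],[0,0,-0.015,0,0,0,0],[0,0,-0.015,0,0,0,0],[0,0,-0.015,0,0,0,0],[0,0,-0.015,0,0,0,0],[0,0,-0.015,0,0,0,0],[0,0,0,0,0,0,0]]}}

```text
t: 5.92
tool_pos: [480.1, 37.3, 327.0]
orientation: [-3.137, -0.0, 1.466]
contact_force: [0.8, -0.2, -8.1]
opening: 12.7
finger_force: 78.8
```

Request:
{"name": "servo_tool", "arguments": {"series": [[0,0,0,-0.028,0,0,0],[0,0,0,-0.028,0,0,0],[0,0,0,-0.028,0,0,0],[0,0,0,-0.028,0,0,0],[0,0.02,0.004,0,0,0,0],[0,0.03,0.006,0,0,0,0],[0,0.035,0.007,0,0,0,0],[0,0.035,0.007,0,0,0,0],[0,0.035,0.007,0,0,0,0],[0,0.035,0.007,0,0,0,0]]}}

```text
t: 6.75
tool_pos: [541.5, 223.9, 439.3]
orientation: [-3.141, 0.0, 1.466]
contact_force: [0.2, 0.0, -6.6]
opening: 13.1
finger_force: 80.4
```

Request:
{"name": "servo_tool", "arguments": {"series": [[0,0.03,0.006,0,0,0,0],[0,0.015,0.003,0,0,0,0],[0,0.004,0.0,0,0,0,0],[0,0,0,0,0,0,0],[0,0,0,0,0,0,0]]}}

```text
t: 7.17
tool_pos: [555.3, 268.8, 439.3]
orientation: [-3.141, 0.002, 1.465]
contact_force: [0.7, 0.1, -6.4]
opening: 13.1
finger_force: 80.4
```

```bash
python3 - <<'E'
from h import *
plan([551,270,330],[180,0,84])
o=get_obs();im,d=camera("wrist");P=world("wrist",d,o)
Q=P[(P[...,2]>-20)&(P[...,2]<300)&(P[...,0]>400)&(P[...,0]<660)&(P[...,1]>170)&(P[...,1]<380)]
B=Q[(Q[:,2]>60)&(abs(Q[:,0]-551)<50)&(abs(Q[:,1]-270)<50)];print("lowest weight pts",np.percentile(B[:,2],[0.5,2,10]),"platform z",np.median(Q[(Q[:,2]>30)&(Q[:,2]<58)][:,2]))
S=Q[(Q[:,2]>36)&(Q[:,2]<52)];print(cv2.minAreaRect(S[:,:2].astype(np.float32)))
im,d=camera("scene");P=world("scene",d)
S=P[(P[...,2]>38)&(P[...,2]<50)&(P[...,0]>400)&(P[...,0]<660)&(P[...,1]>150)&(P[...,1]<380)];print("scene",S.mean(0),len(S),cv2.minAreaRect(S[:,:2].astype(np.float32)))
cv2.imwrite("pics/s3.png",np.clip(im[:,:,::-1]*1.4,0,255).astype(np.uint8))
E
```

```text
at [555.3 268.8 439.3] rpy [-1.80e+02  1.00e-01  8.39e+01] t 7.17 F [ 0.7  0.1 -6.4] open 13.1
shift m [ 0.0009 -0.0043  0.1093] turn [-0.0001  0.0003 -0.0002]
lowest weight pts [195.717834   201.31909053 223.4436096 ] platform z 42.41546766137051
((524.0433959960938, 266.208251953125), (203.82455444335938, 150.04568481445312), 15.568668365478516)
scene [535.6767525  269.04240256  43.76610459] 2603 ((526.5531616210938, 266.3259582519531), (203.44715881347656, 155.025146484375), 15.070609092712402)
```

View pics/s3.png

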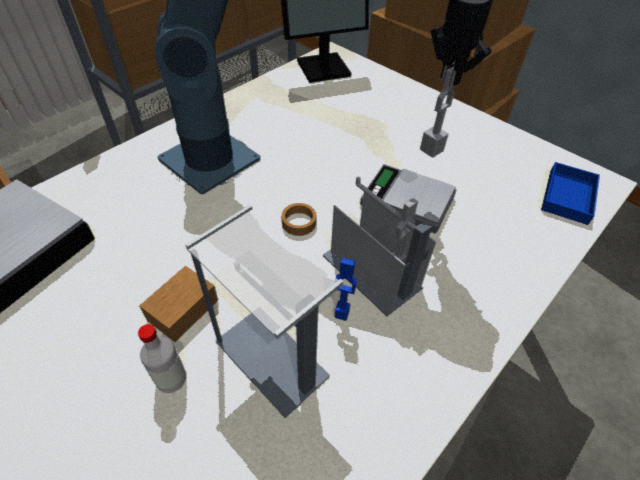

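The weight hangs upright in the gripper above the platform (block at (435,140)). Next I lower it: fast first, then in fine steps with force checks.

Request:
{"name": "servo_tool", "arguments": {"series": [[0,0,-0.002,0.02,0,0,0],[0,0,0,0.03,0,0,0],[0,0,0,0.03,0,0,0],[0,0,0,0.025,0,0,0],[0,0,0,0.018,0,0,0],[0,0,0,0.008,0,0,0],[0,0,0,0.004,0,0,0],[0,0,0,0,0,0,0],[0,0,0,0,0,0,0]]}}

```text
t: 8.02
tool_pos: [554.1, 270.0, 306.3]
orientation: [3.14, -0.001, 1.465]
contact_force: [0.1, 0.2, -6.5]
opening: 12.8
finger_force: 80.4
```

Request:
{"name": "servo_tool", "arguments": {"series": [[0,0,0,0.002,0,0,0],[0,0,0,0.002,0,0,0],[0,0,0,0.002,0,0,0],[0,0,0,0.0015,0,0,0],[0,0,0,0,0,0,0],[0,0,0,0,0,0,0]]}}

```text
t: 8.52
tool_pos: [553.2, 270.2, 297.3]
orientation: [-3.141, 0.0, 1.466]
contact_force: [-0.3, 0.5, -7.4]
opening: 13.0
finger_force: 80.3
```

Request:
{"name": "servo_tool", "arguments": {"series": [[0,0,0,0.001,0,0,0],[0,0,0,0.001,0,0,0],[0,0,0,0.001,0,0,0],[0,0,0,0,0,0,0],[0,0,0,0,0,0,0]]}}

```text
t: 8.93
tool_pos: [553.2, 270.1, 294.3]
orientation: [-3.141, 0.0, 1.466]
contact_force: [0.6, 0.2, -6.5]
opening: 12.4
finger_force: 80.4
```

Request:
{"name": "servo_tool", "arguments": {"series": [[0,0,0,0.001,0,0,0],[0,0,0,0.001,0,0,0],[0,0,0,0,0,0,0],[0,0,0,0,0,0,0]]}}

```text
t: 9.27
tool_pos: [553.2, 270.2, 292.3]
orientation: [-3.141, 0.0, 1.466]
contact_force: [-0.5, -0.4, -6.4]
opening: 12.8
finger_force: 80.4
```

Request:
{"name": "servo_tool", "arguments": {"series": [[0,0,0,0.001,0,0,0],[0,0,0,0.001,0,0,0],[0,0,0,0,0,0,0]]}}

```text
t: 9.52
tool_pos: [553.6, 270.2, 291.3]
orientation: [3.141, -0.001, 1.466]
contact_force: [-1.8, -0.7, 1.3]
opening: 12.8
finger_force: 81.7
```

It has touched down. I release it and let it rest.

Request:
{"name": "servo_tool", "arguments": {"series": [[0.45,0,0,0,0,0,0],[0.45,0,0,0,0,0,0],[0.45,0,0,0,0,0,0],[0.45,0,0,0,0,0,0],[0.45,0,0,-0.01,0,0,0],[0.45,0,0,-0.02,0,0,0],[0.45,0,0,-0.02,0,0,0],[0.45,0,0,-0.02,0,0,0],[0.45,0,0,-0.02,0,0,0],[0.45,0,0,0,0,0,0]]}}

```text
t: 10.35
tool_pos: [555.1, 270.5, 385.6]
orientation: [3.135, -0.004, 1.465]
contact_force: [1.0, -0.1, 0.5]
opening: 38.3
finger_force: 0.0
```

```bash
python3 - <<'E'
from h import *
o=get_obs();plan([553,270,400],o=o);print(np.round(o["joints"],3))
im,d=camera("wrist");P=world("wrist",d,o)
Q=P[(P[...,2]>240)&(P[...,2]<262)&(abs(P[...,0]-553)<40)&(abs(P[...,1]-270)<40)];print("tab",len(Q),cv2.minAreaRect(Q[:,:2].astype(np.float32)),np.median(Q[:,2]))
for n in("top","scene"):
    im,d=camera(n);P=world(n,d)
    Q=P[(P[...,2]>180)&(P[...,2]<262)&(abs(P[...,0]-553)<60)&(abs(P[...,1]-270)<60)];print(n,len(Q),Q.mean(0) if len(Q) else "", Q.max(0) if len(Q) else "")
    B=P[(P[...,2]>85)&(P[...,2]<101)&(abs(P[...,0]-553)<60)&(abs(P[...,1]-270)<60)]
    if len(B)>5:print("block top",len(B),cv2.minAreaRect(B[:,:2].astype(np.float32)),np.median(B[:,2]))
E
```

```text
at [555.1 270.5 385.6] rpy [179.6  -0.3  84. ] t 10.35 F [ 1.  -0.1  0.5] open 38.3
shift m [-0.0006 -0.002  -0.0144] turn [0. 0. 0.]
[-0.932  0.446  0.573  1.567 -0.255  1.197 -0.417]
tab 984 ((552.743896484375, 270.2925109863281), (25.779224395751953, 13.87060260772705), 83.64713287353516) 251.81517979137385
top 190 [551.13437075 261.11371405 230.18168181] [559.3399286  287.91733655 259.34801309]
block top 235 ((552.5805053710938, 266.803466796875), (42.456417083740234, 41.97454071044922), 83.79183959960938) 95.69287699236862
scene 303 [557.16832192 264.51630874 220.57506053] [564.45816082 291.51819148 255.47296341]
block top 201 ((555.9888916015625, 267.8645935058594), (43.38581085205078, 42.53269577026367), 86.10118103027344) 95.20167617271359
```

```bash
cat > kin.py <<'E'
import numpy as np
from scipy.spatial.transform import Rotation as Ro
from scipy.optimize import least_squares
def fk(q,s,c,p):
    h,L1,L2,d,a=p;Z=lambda t:Ro.from_euler("z",t);Y=lambda t:Ro.from_euler("y",t)
    R=Z(s[0]*q[0]+c[0]);x=np.array([0,0,h]);pts=[x]
    R=R*Y(q[1])*Z(s[1]*q[2]);x=x+R.apply([a,0,L1]);pts.append(x)
    R=R*Y(q[3]);x=x+R.apply([-a,0,L2]);R=R*Z(s[2]*q[4]);pts.append(x)
    R=R*Y(q[5]);x=x+R.apply([0,0,d]);pts.append(x)
    return R*Z(s[3]*q[6]+c[1]),x,pts
E
python3 - <<'E'
from kin import *; from h import get_obs; import itertools
o=get_obs()
D=[([-1.37719518,0.53716099,-0.00444375,1.53886971,0.00261022,1.06728939,-0.07117026],[166.86,627.7,303.0],[-3.13987608,1.3e-4,2.88190265]),
([-0.725,0.307,0.675,1.717,-0.2,1.187,-0.13],[546.5,59.7,404.2],[np.radians(179.8),np.radians(.3),np.radians(82.4)]),
(o["joints"],o["tool_pos"],o["orientation"])]
best=[]
for s in itertools.product([1,-1],repeat=4):
    def f(v):
        r=[]
        for q,x,e in D:
            R,X,_=fk(q,s,v[:2],v[2:]);r+=list((X-x)/10);r+=list((Ro.from_euler("xyz",e).inv()*R).as_rotvec()*10)
        return r
    for c0 in(0,2.69):
      for c1 in (0,1.57,3.14,-1.57):
        S=least_squares(f,[c0,c1,340,400,400,200,0]);best.append((S.cost,s,S.x.round(3)))
best.sort(key=lambda b:b[0])
for b in best[:3]:print(b)
E
```

```text
(np.float64(0.10176986065259086), (-1, -1, -1, -1), array([-6.800000e-02,  1.503000e+00,  1.088981e+03,  4.785460e+02,
        4.270000e+02,  9.985220e+02,  2.594800e+01]))
(np.float64(0.1017698606526971), (-1, -1, -1, -1), array([-6.800000e-02,  1.503000e+00,  1.088981e+03,  4.785460e+02,
        4.270000e+02,  9.985220e+02,  2.594800e+01]))
(np.float64(0.10176986065287637), (-1, -1, -1, -1), array([-6.800000e-02,  1.503000e+00,  1.088982e+03,  4.785460e+02,
        4.270000e+02,  9.985230e+02,  2.594800e+01]))
```

```bash
cat >> kin.py <<'E'
S_=(-1,-1,-1,-1);C_=(-0.068,1.503)
P_=[340.5,478.5,427,250,26]
lo=np.array([-2.7,-.37,-1.27,.24,-1.31,.19,-2.76]);hi=np.array([2.7,2.16,1.26,2.4,4.45,1.91,2.76])
def toolR(az,th,cam):
    a,t=np.radians(az),np.radians(th)
    z=np.array([np.cos(a)*np.cos(t),np.sin(a)*np.cos(t),-np.sin(t)])
    x=cam*np.array([np.cos(a)*np.sin(t),np.sin(a)*np.sin(t),np.cos(t)])
    return Ro.from_matrix(np.stack([x,np.cross(z,x),z],1))
def ik(x,R,q0):
    def f(q):
        Rq,X,_=fk(q,S_,C_,P_);return np.r_[(X-x)/10,(R.inv()*Rq).as_rotvec()*20,(q-q0)*.02]
    q=least_squares(f,np.clip(q0,lo+.02,hi-.02),bounds=(lo,hi));Rq,X,pts=fk(q.x,S_,C_,P_)
    return q.x,np.linalg.norm(X-x),np.degrees((R.inv()*Rq).magnitude()),pts
E
python3 - <<'E'
from kin import *; from h import get_obs
q0=get_obs()["joints"]
for cam in(-1,1):
  for th in(90,60,45,35,30):
    print("cam",cam,"th",th)
    qq=q0
    for nm,az,g in(("plat",-96,[553.5,269,76]),("front",-92,[455,-288,115]),("hang",-92,[560,-291,95])):
        R=toolR(az,th,cam);x=np.array(g)-54*R.as_matrix()[:,2]
        q,e,a,pts=ik(x,R,qq);qq=q
        print(nm,q.round(2),round(e,1),round(a,1),[p.round(0).tolist() for p in pts[1:3]])
E
```

```text
cam -1 th 90
plat [-0.83  0.73  0.42  1.76 -0.42  0.74 -0.28] 0.0 0.0 [[252.0, 224.0, 681.0], [554.0, 269.0, 380.0]]
front [ 0.14  0.56  0.45  1.97 -0.38  0.69  0.79] 0.0 0.0 [[266.0, -68.0, 733.0], [455.0, -288.0, 419.0]]
hang [ 0.11  0.73  0.43  1.71 -0.4   0.79  0.69] 0.0 0.0 [[328.0, -70.0, 682.0], [560.0, -291.0, 399.0]]
cam -1 th 60
plat [-1.08  0.99  0.62  1.47 -0.11  1.13 -0.66] 0.0 0.0 [[230.0, 340.0, 587.0], [569.0, 420.0, 339.0]]
front [-0.38  0.65  0.74  2.14  0.25  0.36 -0.04] 0.0 0.0 [[294.0, 75.0, 711.0], [460.0, -136.0, 378.0]]
hang [-0.29  0.78  0.63  1.87  0.18  0.5  -0.03] 0.0 0.0 [[346.0, 62.0, 666.0], [565.0, -139.0, 358.0]]
cam -1 th 45
plat [-1.13  1.14  0.66  1.3  -0.01  1.36 -0.74] 0.0 0.0 [[231.0, 378.0, 522.0], [576.0, 483.0, 291.0]]
front [-0.66  0.87  0.94  2.18  0.39  0.3  -0.36] 0.0 0.0 [[325.0, 191.0, 637.0], [463.0, -73.0, 330.0]]
hang [-0.53  0.95  0.82  1.89  0.33  0.47 -0.32] 0.0 0.0 [[367.0, 161.0, 604.0], [568.0, -76.0, 310.0]]
cam -1 th 35
plat [-1.14  1.25  0.69  1.18  0.05  1.51 -0.76] 0.0 0.0 [[235.0, 396.0, 473.0], [580.0, 517.0, 250.0]]
fro
[... 1466 characters left out ...]
[[374.0, 274.0, 461.0], [568.0, -76.0, 310.0]]
cam 1 th 35
plat [-1.4   1.37  1.26  1.54 -0.72  1.21 -2.76] 37.5 39.2 [[136.0, 451.0, 427.0], [546.0, 417.0, 308.0]]
front [-0.91  1.32  1.26  2.18 -0.68  0.35 -2.65] 0.0 0.0 [[327.0, 331.0, 454.0], [464.0, -39.0, 289.0]]
hang [-0.82  1.4   1.26  1.9  -0.61  0.51 -2.76] 1.1 1.1 [[363.0, 304.0, 415.0], [565.0, -45.0, 271.0]]
cam 1 th 30
plat [-1.4   1.41  1.26  1.47 -0.63  1.27 -2.76] 37.0 41.6 [[138.0, 454.0, 408.0], [550.0, 441.0, 291.0]]
front [-0.95  1.4   1.26  2.17 -0.62  0.34 -2.76] 0.6 0.4 [[320.0, 349.0, 416.0], [463.0, -26.0, 267.0]]
hang [-0.84  1.44  1.26  1.92 -0.62  0.45 -2.76] 4.5 4.3 [[357.0, 315.0, 396.0], [555.0, -37.0, 256.0]]
```

IK shows that a 35° downward tilt with the camera side down is reachable at the platform, in front of the rail and at the hang pose. Next I back off to the left and tilt.

Request:
{"name": "servo_tool", "arguments": {"series": [[0.9,0.03,0,0,0,0,0],[0.9,0.035,0,0,0,0,0],[0.9,0.035,0,0,0,0,0],[0.9,0.03,0,0,0,0,0],[0.9,0,0,0,0,-0.019,0],[0.9,0,0,0,0,-0.019,0],[0.9,0,0,0,0,-0.019,0],[0.9,0,0,0,0,-0.019,0],[0.9,0,0,0,0,-0.019,0],[0.9,0,0,0,0,-0.019,0]]}}

```text
t: 11.33
tool_pos: [566.5, 400.1, 379.6]
orientation: [-3.141, 0.723, 1.466]
contact_force: [0.4, -0.5, -0.5]
opening: 76.8
finger_force: 0.0
```

Request:
{"name": "servo_tool", "arguments": {"series": [[0.9,0,0,0,0,-0.019,0],[0.9,0,0,0,0,-0.019,0],[0.9,0,0,0,0,0,0]]}}

```text
t: 11.58
tool_pos: [556.6, 401.4, 376.3]
orientation: [3.104, 0.948, 1.479]
contact_force: [-0.4, 0.5, -0.7]
opening: 76.9
finger_force: 0.0
```

```bash
python3 - <<'E'
from h import *; from kin import *
o=get_obs();print(o["joints"].round(3))
Rm=Ro.from_euler("xyz",o["orientation"]).as_matrix();print(Rm.round(3).tolist())
for h in (300,340,380):
    p=[h,478.5,427,h-90.5,26];print(h,fk(o["joints"],S_,C_,p)[1])
R=toolR(-96,35,-1)
for b in(110,0):plan(np.array([553.5,269,77])-(54+b)*R.as_matrix()[:,2],R=R,o=o)
im,d=camera("wrist");P=world("wrist",d,o)
for n in("wrist","top","scene"):
    if n!="wrist": im,d=camera(n);P=world(n,d)
    M=(im[...,2]>im[...,0].astype(int)*1.8)&(im[...,2]>50)&(P[...,1]<0)&(P[...,1]>-250)&(P[...,0]>450)
    if M.sum()>20:print(n,"blue",M.sum(),np.percentile(P[M],[3,50,97],axis=0).round(0).tolist())
    B=P[(P[...,2]>60)&(P[...,2]<90)&(abs(P[...,0]-553)<50)&(abs(P[...,1]-270)<45)]
    if len(B)>20:print(n,"block side",len(B),np.percentile(B,[2,50,98],axis=0).round(1).tolist())
    B=P[(P[...,2]>91)&(P[...,2]<100)&(abs(P[...,0]-553)<50)&(abs(P[...,1]-270)<45)]
    if len(B)>20:print(n,"block top",len(B),cv2.minAreaRect(B[:,:2].astype(np.float32)))
E
```

```text
[-1.226  1.08   0.92   0.949  0.029  1.909 -0.505]
[[0.053, 0.998, -0.037], [0.581, -0.061, -0.812], [-0.812, 0.022, -0.583]]
300 [547.25475327 415.03489222 339.47797736]
340 [543.57778273 382.74300692 356.16030098]
380 [539.90081219 350.45112163 372.84262459]
at [556.6 401.4 376.3] rpy [177.8  54.3  84.8] t 11.58 F [-0.4  0.5 -0.7] open 76.9
shift m [0.168  0.0064 0.1183] turn [ 0.0077 -0.0019  0.0012]
at [556.6 401.4 376.3] rpy [177.8  54.3  84.8] t 11.58 F [-0.4  0.5 -0.7] open 76.9
shift m [0.1666 0.0011 0.2281] turn [ 0.0077 -0.0019  0.0012]
wrist blue 307 [[613.0, -127.0, 132.0], [631.0, -117.0, 159.0], [643.0, -110.0, 190.0]]
wrist block side 577 [[534.5, 287.3, 76.3], [555.5, 290.6, 83.4], [574.8, 292.8, 89.7]]
wrist block top 1763 ((552.9255981445312, 270.6595458984375), (43.42969512939453, 41.92532730102539), 83.61314392089844)
top blue 214 [[612.0, -134.0, 28.0], [626.0, -121.0, 132.0], [643.0, -110.0, 194.0]]
top block side 74 [[530.2, 244.1, 60.9], [545.5, 247.2, 73.7], [569.6, 281.7, 88.6]]
top block top 208 ((552.7672729492188, 267.29608154296875), (43.05253219604492, 42.04263687133789), 83.68873596191406)
scene blue 708 [[620.0, -137.0, 11.0], [637.0, -127.0, 106.0], [652.0, -112.0, 192.0]]
scene block side 189 [[535.3, 246.6, 60.9], [566.0, 251.1, 75.3], [578.2, 284.6, 89.3]]
scene block top 165 ((555.9769287109375, 269.63427734375), (44.941551208496094, 43.50404739379883), 84.14041137695312)
```

Request:
{"name": "servo_tool", "arguments": {"series": [[0.9,0.035,0.0015,0,0,0,0],[0.9,0.035,0.0015,0,0,0,0],[0.9,0.035,0.0015,0.01,0,0,0],[0.9,0.035,0.0015,0.02,0,0,0],[0.9,0.028,0,0.03,0.002,0,0],[0.9,0,0,0.03,0.002,0,0],[0.9,0,0,0.028,0.002,0,0],[0.9,0,0,0,0.0015,0,0],[0.9,0,0,0,0,0,0],[0.9,0,0,0,0,0,0]]}}

```text
t: 12.57
tool_pos: [569.1, 395.6, 176.3]
orientation: [3.134, 0.93, 1.463]
contact_force: [-0.2, 0.5, 1.0]
opening: 76.7
finger_force: 0.0
```

```bash
python3 - <<'E'
from h import *; from kin import *
o=get_obs();print(o["joints"].round(3))
R=toolR(-96.2,35,-1)
for b in(110,30,0):plan(np.array([553.5,269.5,77])-(54+b)*R.as_matrix()[:,2],R=R,o=o)
im,d=camera("wrist");P=world("wrist",d,o)
B=P[(P[...,2]>91)&(P[...,2]<100)&(abs(P[...,0]-553)<50)&(abs(P[...,1]-270)<45)]
if len(B)>20:print("block top",len(B),cv2.minAreaRect(B[:,:2].astype(np.float32)))
B=P[(P[...,2]>55)&(P[...,2]<88)&(abs(P[...,0]-553)<50)&(abs(P[...,1]-270)<45)]
if len(B)>20:print("side",len(B),np.percentile(B,[2,50,98],axis=0).round(1).tolist())
cv2.imwrite("pics/w4.png",np.clip(im[:,:,::-1]*1.4,0,255).astype(np.uint8))
E
```

```text
[-1.199  1.308  0.899  0.994 -0.164  1.724 -0.615]
at [569.1 395.6 176.3] rpy [179.6  53.3  83.8] t 12.57 F [-0.2  0.5  1. ] open 76.7
shift m [ 0.0086 -0.0019 -0.0028] turn [ 0.0012 -0.0048 -0.    ]
at [569.1 395.6 176.3] rpy [179.6  53.3  83.8] t 12.57 F [-0.2  0.5  1. ] open 76.7
shift m [ 0.0062 -0.0025  0.0772] turn [ 0.0012 -0.0048 -0.    ]
at [569.1 395.6 176.3] rpy [179.6  53.3  83.8] t 12.57 F [-0.2  0.5  1. ] open 76.7
shift m [ 0.0053 -0.0027  0.1072] turn [ 0.0012 -0.0048 -0.    ]
block top 1391 ((552.829345703125, 271.66436767578125), (41.034706115722656, 41.69578552246094), 83.93448638916016)
side 3050 [[535.0, 287.5, 55.8], [554.8, 290.7, 72.1], [574.7, 293.1, 87.4]]
```

View pics/w4.png

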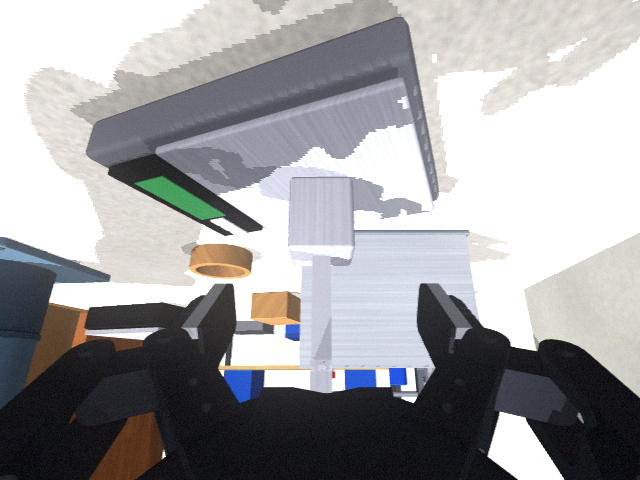

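The wrist view (upside-down) shows the weight standing on the platform: block at (322,218), neck at (320,320), centred between the fingers at (220,320) and (440,320). I advance and grip the block.

Request:
{"name": "servo_tool", "arguments": {"series": [[0.9,0.006,-0.0027,0,0.001,-0.0048,0],[0.9,0,0,0.02,0,0,0],[0.9,0,0,0.025,0,0,0],[0.9,0,0,0.025,0,0,0],[0.9,0,0,0.02,0,0,0],[0.9,0,0,0.012,0,0,0],[0.9,0,0,0.004,0,0,0],[0.9,0,0,0,0,0,0],[0.9,0,0,0,0,0,0]]}}

```text
t: 13.37
tool_pos: [557.0, 314.5, 109.9]
orientation: [3.141, 0.962, 1.466]
contact_force: [0.8, 0.1, 0.6]
opening: 76.8
finger_force: 0.0
```

```bash
python3 - <<'E'
from h import *; from kin import *
R=toolR(-96.2,35,-1);plan(np.array([553.5,269.5,77])-54*R.as_matrix()[:,2],R=R)
E
```

```text
at [557.  314.5 109.9] rpy [179.9  55.1  84. ] t 13.37 F [0.8 0.1 0.6] open 76.8
shift m [0.0011 0.0014 0.0018] turn [0.0006 0.0003 0.0003]
```

Request:
{"name": "servo_tool", "arguments": {"series": [[0,0.001,0.001,0.001,0,0,0],[0,0,0,0,0,0,0],[0,0,0,0,0,0,0],[0,0,0,0,0,0,0],[0,0,0,0,0,0,0]], "grip_force": 100}}

```text
t: 13.78
tool_pos: [557.8, 313.5, 108.1]
orientation: [3.141, 0.963, 1.466]
contact_force: [0.8, 3.3, 3.1]
opening: 41.2
finger_force: 101.1
```

Request:
{"name": "servo_tool", "arguments": {"series": [[0,-0.008,0,-0.0057,0,0,0],[0,-0.016,0,-0.0115,0,0,0],[0,-0.024,0,-0.017,0,0,0],[0,-0.024,0,-0.017,0,0,0],[0,-0.016,0,-0.0115,0,0,0],[0,-0.008,0,-0.0057,0,0,0],[0,0,0,0,0,0,0],[0,0,0,0,0,0,0]]}}

```text
t: 14.45
tool_pos: [557.2, 314.2, 224.6]
orientation: [-3.139, 0.963, 1.468]
contact_force: [0.1, 0.1, -8.6]
opening: 40.8
finger_force: 101.6
```

```bash
python3 - <<'E'
from h import *; from kin import *
o=get_obs();print(o["joints"].round(3),o["wrist_torque"].round(2))
dz=o["tool_pos"][2]-109
plan([470,334,o["tool_pos"][2]],R=toolR(-92,35,-1),o=o)
for n in("top","scene"):
    im,d=camera(n);P=world(n,d);z0=44+dz
    near=(abs(P[...,0]-553)<60)&(abs(P[...,1]-270)<70)
    T=P[near&(P[...,2]>z0+195)&(P[...,2]<z0+215)];B=P[near&(P[...,2]>z0+47)&(P[...,2]<z0+57)]
    print(n,"tab",len(T),T.mean(0).round(1) if len(T) else 0,"blk",len(B),B.mean(0).round(1) if len(B) else 0)
    if len(T)>5: print(cv2.minAreaRect(T[:,:2].astype(np.float32)))
    if len(B)>5: print(cv2.minAreaRect(B[:,:2].astype(np.float32)))
    # rail end of covered stand
    q=P[(abs(P[...,1]+292)<40)&(P[...,0]>480)&(P[...,0]<560)&(P[...,2]>195)&(P[...,2]<245)]
    print("rail pts",len(q),np.percentile(q,[2,50,98],axis=0).round(0).tolist() if len(q)>5 else 0)
    if n=="scene": cv2.imwrite("pics/s5.png",np.clip(im[:,:,::-1]*1.4,0,255).astype(np.uint8))
E
```

```text
[-1.244  1.193  0.951  1.242 -0.088  1.611 -0.53 ] [ 2.04 -0.21  0.02]
at [557.2 314.2 224.6] rpy [-179.8   55.2   84.1] t 14.45 F [ 0.1  0.1 -8.6] open 40.8
shift m [ 0.0061 -0.0888 -0.0085] turn [-0.0094  0.0004 -0.0062]
top tab 130 [551.5 265.9 367.7] blk 410 [551.8 270.9 212. ]
((552.0498046875, 267.7918701171875), (26.22612953186035, 14.095900535583496), 85.0475082397461)
((553.5814208984375, 281.6788024902344), (72.9250717163086, 89.47029876708984), 78.61355590820312)
rail pts 0 0
scene tab 112 [556.7 266.  363.9] blk 341 [562.7 278.  211.6]
((555.4826049804688, 270.0989990234375), (27.336118698120117, 16.471763610839844), 82.8340072631836)
((560.9122924804688, 288.7273864746094), (103.3592300415039, 82.94160461425781), 1.5376554727554321)
rail pts 0 0
```

View pics/s5.png

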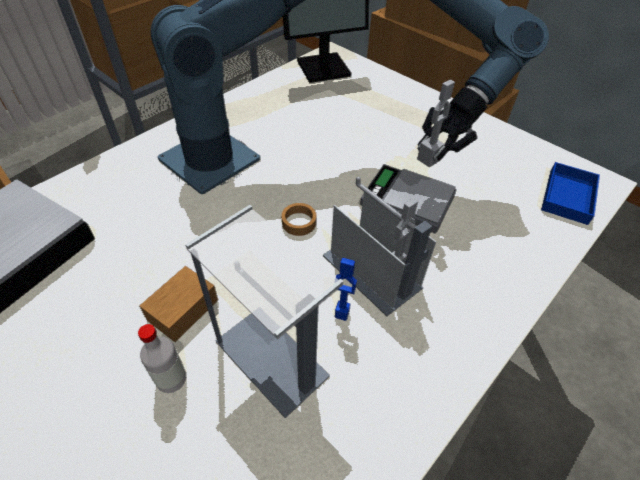

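The scene view shows the weight held upright by its block at (430,150), tab at (447,90). The covered rail is visible through the cover, its upturned end at about (237,263). Next I check that and plan the transfer.

```bash
python3 - <<'E'
import kin; from kin import *; from h import *
o=get_obs()
D=[([-1.37719518,0.53716099,-0.00444375,1.53886971,0.00261022,1.06728939,-0.07117026],[166.86,627.7,303.0]),([-0.725,0.307,0.675,1.717,-0.2,1.187,-0.13],[546.5,59.7,404.2]),([-0.932,0.446,0.573,1.567,-0.255,1.197,-0.417],[555.1,270.5,385.6]),([-1.226,1.08,.92,.949,.029,1.909,-.505],[556.6,401.4,376.3]),([-1.199,1.308,.899,.994,-.164,1.724,-.615],[569.1,395.6,176.3]),(o["joints"],o["tool_pos"])]
s=least_squares(lambda p:np.ravel([fk(q,S_,C_,p)[1]-x for q,x in D]),P_);print(s.x.round(1),np.abs(s.fun).max());kin.P_=s.x
R0=Ro.from_euler("xyz",o["orientation"]);off=R0.inv().apply(np.array([553,269,160.5])-o["tool_pos"]);print("origin in tool",off.round(1))
q=o["joints"]
for az,w in((-96,[470,269,160]),(-92,[425,250,160]),(-92,[425,0,160]),(-92,[425,-287,160]),(-92,[445,-287,81]),(-92,[512,-289,81]),(-92,[540,-290,81]),(-92,[540,-290,60])):
    R=toolR(az,35,-1);x=np.array(w)-R.apply(off);q,e,a,pts=ik(x,R,q);print(w,q.round(2),round(e,1),round(a,1),[p.round(0).tolist() for p in pts[1:3]])
m=camera_model("scene")
for X in([512.7,-289.5,234],[512.7,-289.5,215],[692.6,-295.7,215],[597.7,-292.4,215]):
    c=np.array(m["R"])@X+m["t"];u=np.array(m["K"])@c;print(X,(u[:2]/u[2]).round(1))
plan([430,334,224.6],R=toolR(-92,35,-1),o=o)
im,d=camera("scene");cv2.imwrite("pics/s6.png",np.clip(cv2.resize(im[195:350,180:350,::-1],None,fx=3.8,fy=3.8,interpolation=cv2.INTER_CUBIC)*1.6-60,0,255).astype(np.uint8))
E
```

```text
[348.9 478.  462.8 223.5   0.7] 9.356967262440264
origin in tool [25.9  1.2 72.9]
[470, 269, 160] [-1.44  1.11  0.98  1.47 -0.08  1.52 -0.61] 0.0 0.0 [[87.0, 420.0, 560.0], [493.0, 496.0, 351.0]]
[425, 250, 160] [-1.55  1.05  0.99  1.64 -0.06  1.42 -0.61] 0.0 0.0 [[38.0, 414.0, 585.0], [432.0, 478.0, 351.0]]
[425, 0, 160] [-1.41  0.96  1.11  2.05  0.08  0.94 -0.46] 0.0 0.0 [[90.0, 381.0, 624.0], [432.0, 228.0, 351.0]]
[425, -287, 160] [-0.87  0.96  1.18  2.18  0.26  0.38 -0.24] 0.0 0.0 [[274.0, 281.0, 622.0], [432.0, -59.0, 351.0]]
[445, -287, 81] [-0.79  1.13  1.05  2.12  0.19  0.31 -0.32] 0.0 0.0 [[324.0, 285.0, 554.0], [452.0, -59.0, 272.0]]
[512, -289, 81] [-0.73  1.14  1.02  1.95  0.18  0.43 -0.3 ] 0.0 0.0 [[343.0, 265.0, 549.0], [519.0, -61.0, 272.0]]
[540, -290, 81] [-0.7   1.15  1.    1.88  0.18  0.47 -0.29] 0.0 0.0 [[352.0, 256.0, 546.0], [547.0, -62.0, 272.0]]
[540, -290, 60] [-0.69  1.18  0.99  1.87  0.17  0.45 -0.31] 0.0 0.0 [[360.0, 257.0, 529.0], [547.0, -62.0, 251.0]]
[512.7, -289.5, 234] [234.7 261.8]
[512.7, -289.5, 215] [235.9 268.4]
[692.6, -295.7, 215] [305.1 333.6]
[597.7, -292.4, 215] [266.8 297.4]
at [556.8 314.  223.3] rpy [-179.7   55.3   84.2] t 14.55 F [-0.2 -0.4 -6.1] open 41.1
shift m [ 0.003  -0.1282 -0.0058] turn [-0.0095  0.0007 -0.006 ]
```

View pics/s6.png

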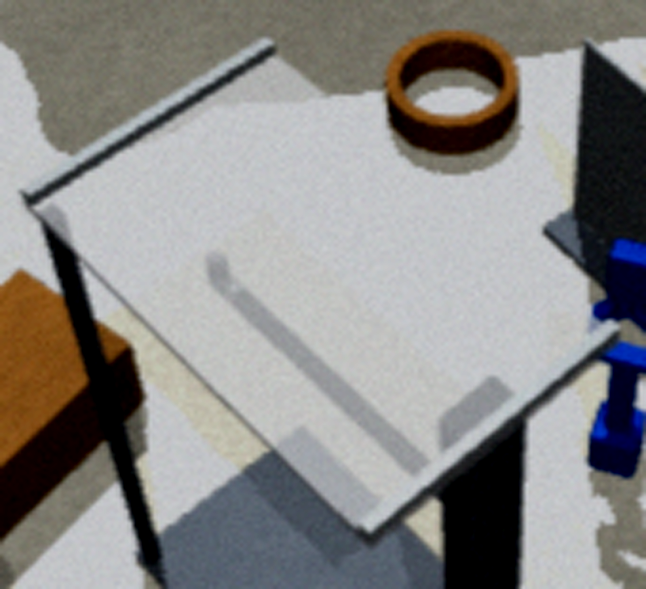

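The crop shows the covered rail through the cover: upturned end top at crop (217,258), i.e. px (237,263), against a predicted (235,262). I fit the rail line numerically in both views, to refine yaw and offset.

```bash
python3 - <<'E'
from h import *
def ray(n,u,v,z):
    m=camera_model(n);R=np.array(m["R"]);C=-R.T@np.array(m["t"]);K=np.array(m["K"])
    d=R.T@np.linalg.inv(K)@[u,v,1];return C+d*(z-C[2])/d[2]
def proj(n,X):
    m=camera_model(n);u=np.array(m["K"])@(np.array(m["R"])@X+m["t"]);return u[:2]/u[2]
for n in("scene","top"):
    g=cv2.GaussianBlur(np.mean([camera(n)[0].mean(2) for _ in range(3)],0),(0,0),.7)
    pts=[]
    a,b=proj(n,[525,-290,215]),proj(n,[650,-294.2,215]);t=(b-a)/np.linalg.norm(b-a);nn=np.array([-t[1],t[0]])
    for f in np.linspace(0,1,16):
        c=a+f*(b-a);s=np.arange(-9,9.1,.5);q=c+s[:,None]*nn
        pr=cv2.remap(g.astype(np.float32),q[:,0].astype(np.float32)[None],q[:,1].astype(np.float32)[None],1)[0]
        w=np.clip(np.median(pr)-4-pr,0,None)
        if n=="top" and f in(0,) : print(pr.round(0).astype(int).tolist())
        k=np.argmin(cv2.blur(pr[None],(5,1))[0]);sel=abs(s-s[k])<3.5
        off=(w*s*sel).sum()/max((w*sel).sum(),1e-6);X=ray(n,*(c+off*nn),215);pts.append((X[0],X[1],off,w.max()))
    pts=np.array(pts);print(n,pts.round(1).tolist())
    ok=pts[:,3]>5;l=np.polyfit(pts[ok,0],pts[ok,1],1);r=pts[:,1]-np.polyval(l,pts[:,0]);ok&=abs(r)<3;l=np.polyfit(pts[ok,0],pts[ok,1],1)
    print("line y at 512,540:",np.polyval(l,[512,540]),"deg",np.degrees(np.arctan(l[0])))
print("end top scene", ray("scene",237.1,262.9,232))
E
```

```text
scene [[524.7, -288.5, -0.8, 15.2], [533.5, -288.1, -1.2, 20.8], [542.4, -288.5, -1.1, 20.0], [551.1, -288.7, -1.2, 19.6], [559.8, -289.1, -1.1, 19.9], [568.3, -288.9, -1.4, 20.3], [576.9, -289.6, -1.2, 20.4], [585.3, -290.0, -1.1, 19.5], [593.7, -290.3, -1.1, 19.8], [601.9, -290.6, -1.1, 18.5], [610.1, -290.9, -1.1, 18.3], [618.2, -290.8, -1.3, 19.0], [626.2, -291.4, -1.1, 18.5], [634.1, -291.6, -1.2, 19.0], [642.0, -292.0, -1.1, 18.8], [649.8, -292.6, -0.9, 17.6]]
line y at 512,540: [-287.45143826 -288.41842499] deg -1.9779374189222156
[111, 111, 111, 111, 111, 111, 111, 111, 110, 111, 111, 111, 110, 110, 110, 111, 111, 111, 111, 110, 109, 109, 108, 109, 109, 110, 110, 110, 110, 110, 110, 110, 110, 110, 110, 111, 111]
top [[525.0, -290.0, 0.0, 0.0], [533.3, -289.2, -0.5, 1.1], [541.5, -290.6, 0.0, 1.1], [549.8, -290.2, -0.3, 0.8], [558.1, -290.3, -0.4, 1.4], [566.4, -290.6, -0.4, 1.1], [574.7, -288.4, -1.5, 0.1], [583.0, -291.9, 0.0, 0.0], [591.3, -292.2, 0.0, 0.0], [599.7, -292.5, 0.0, 0.0], [608.0, -292.8, 0.0, 0.0], [616.4, -293.1, 0.0, 0.0], [624.8, -293.4, 0.0, 0.0], [633.2, -293.6, 0.0, 0.0], [641.6, -293.9, 0.0, 0.0], [650.3, -275.3, -8.5, 1.1]]Traceback (most recent call last):
  File "<stdin>", line 19, in <module>
    raise TypeError("expected non-empty vector for x")
TypeError: expected non-empty vector for x
```

Request:
{"name": "servo_tool", "arguments": {"series": [[0,0,-0.008,0,-0.001,0,-0.0007],[0,0,-0.016,0,-0.001,0,-0.0007],[0,0,-0.02,0,-0.002,0,-0.001],[0,0.001,-0.022,-0.002,-0.002,0,-0.001],[0,0.001,-0.022,-0.002,-0.0015,0,-0.001],[0,0.001,-0.02,-0.002,-0.001,0,-0.0008],[0,0,-0.014,0,-0.001,0,-0.0008],[0,0,-0.006,0,0,0,0],[0,0,0,0,0,0,0]]}}

```text
t: 15.65
tool_pos: [428.9, 330.6, 226.2]
orientation: [3.139, 0.964, 1.536]
contact_force: [0.7, 0.0, -7.5]
opening: 40.9
finger_force: 102.2
```

```bash
cat >> h.py <<'E'
OFF=np.array([25.9,1.2,72.9])
def wplan(w,az=-92,th=35):
    from kin import toolR
    o=get_obs();R0=Ro.from_euler("xyz",o["orientation"]);R=toolR(az,th,-1)
    print("weight origin now",(o["tool_pos"]+R0.apply(OFF)).round(1),"joints",o["joints"].round(2))
    for x in w: plan(np.array(x)-R.apply(OFF),R=R,o=o)
E
python3 -c "
from h import *
wplan([[430,-287,160]])"
```

```text
weight origin now [428.7 285.5 163.3] joints [-1.51  1.09  0.95  1.53 -0.09  1.51 -0.6 ]
at [428.9 330.6 226.2] rpy [179.8  55.2  88. ] t 15.65 F [ 0.7  0.  -7.5] open 40.9
shift m [-0.3239  0.0204  0.4719] turn [ 0.0004  0.0006 -0.    ]
```

Request:
{"name": "servo_tool", "arguments": {"series": [[0,-0.008,0.0005,0.012,0,0,0],[0,-0.015,0.001,0.022,0,0,0],[0,-0.019,0.001,0.028,0,0,0],[0,-0.02,0.001,0.029,0,0,0],[0,-0.02,0.001,0.029,0,0,0],[0,-0.02,0.001,0.029,0,0,0],[0,-0.02,0.001,0.029,0,0,0],[0,-0.02,0.001,0.029,0,0,0],[0,-0.015,0.001,0.022,0,0,0],[0,-0.008,0.0005,0.012,0,0,0]]}}

```text
t: 16.48
tool_pos: [428.5, 33.0, 225.7]
orientation: [3.136, 0.966, 1.525]
contact_force: [-0.2, 0.4, -6.9]
opening: 41.0
finger_force: 101.9
```

```bash
python3 -c "
from h import *
wplan([[430,-287,160]])"
```

```text
weight origin now [428.1 -12.3 162.9] joints [-1.36  0.96  1.07  2.08  0.08  0.95 -0.45]
at [428.5  33.  225.7] rpy [179.7  55.3  87.4] t 16.48 F [-0.2  0.4 -6.9] open 41.0
shift m [-0.1541  0.0131  0.2275] turn [-0.0005  0.0009 -0.001 ]
```

Request:
{"name": "servo_tool", "arguments": {"series": [[0,-0.008,0.0005,0.012,0,0,0],[0,-0.016,0.001,0.024,0,0,0],[0,-0.02,0.002,0.029,0,0,0],[0,-0.02,0.002,0.029,0,0,0],[0,-0.02,0.002,0.029,0,0,0],[0,-0.02,0.002,0.029,0,0,0],[0,-0.02,0.002,0.029,0,0,0],[0,-0.016,0.001,0.024,0,0,0],[0,-0.01,0.001,0.016,0,0,0],[0,-0.004,0.0005,0.006,0,0,0]]}}

```text
t: 17.32
tool_pos: [432.1, -241.0, 222.7]
orientation: [3.137, 0.966, 1.527]
contact_force: [-1.0, 0.3, -7.0]
opening: 41.3
finger_force: 101.9
```

Request:
{"name": "servo_tool", "arguments": {"series": [[0,0,0,0,0,0,0],[0,0,0,0,0,0,0]]}}

```text
t: 17.48
tool_pos: [433.8, -237.2, 221.7]
orientation: [3.137, 0.964, 1.532]
contact_force: [0.3, 0.4, -6.5]
opening: 40.5
finger_force: 101.9
```

```bash
python3 -c "
from h import *
wplan([[435,-286,82]])"
```

```text
weight origin now [ 433.6 -282.3  158.8] joints [-0.88  0.98  1.15  2.23  0.27  0.4  -0.27]
at [ 433.8 -237.2  221.7] rpy [179.7  55.2  87.8] t 17.48 F [ 0.3  0.4 -6.5] open 40.5
shift m [0.0607 0.0015 0.0469] turn [ 0.0002  0.0007 -0.0004]
```

Request:
{"name": "servo_tool", "arguments": {"series": [[0,0.008,0,0.006,0,0,0],[0,0.012,0,0.009,0,0,0],[0,0.015,0.0015,0.012,0,0,0],[0,0.014,0,0.011,0,0,0],[0,0.008,0,0.006,0,0,0],[0,0.0035,0,0.003,0,0,0],[0,0,0,0,0,0,0],[0,0,0,0,0,0,0],[0,0,0,0,0,0,0]]}}

```text
t: 18.23
tool_pos: [435.5, -241.2, 145.8]
orientation: [3.135, 0.964, 1.531]
contact_force: [-0.1, -0.4, -6.0]
opening: 41.0
finger_force: 102.2
```

```bash
python3 - <<'E'
from h import *
wplan([[435,-286,82]])
for n in("top","scene"):
    im,d=camera(n);P=world(n,d);near=(abs(P[...,0]-437)<35)&(abs(P[...,1]+286)<35)
    for nm,a,b in(("tab",276,302),("tabtop",287,297),("eye",198,250),("blktop",128,140)):
        T=P[near&(P[...,2]>a)&(P[...,2]<b)]
        if len(T)>5: r=cv2.minAreaRect(T[:,:2].astype(np.float32));print(n,nm,len(T),np.median(T,0).round(1),np.round(r[0],1),np.round(r[1],1),round(r[2],1))
E
```

```text
weight origin now [ 435.3 -286.4   83. ] joints [-0.82  1.14  1.03  2.22  0.21  0.29 -0.36]
at [ 435.5 -241.2  145.8] rpy [179.6  55.3  87.7] t 18.23 F [-0.1 -0.4 -6. ] open 41.0
shift m [ 0.0007 -0.0001  0.0004] turn [ 0.0003  0.0007 -0.0005]
top tab 99 [ 433.8 -285.2  290.3] [ 433.1 -285.8] [24.9 13.9] 88.3
top tabtop 91 [ 433.8 -285.8  290.4] [ 433.1 -285.8] [24.9 13.9] 88.3
top eye 51 [ 434.2 -270.1  234. ] [ 433.4 -270.8] [11.  10.6] 0.5
top blktop 303 [ 432.7 -280.4  133.7] [ 436.1 -280.3] [54.3 68.1] 89.7
scene tab 171 [ 439.5 -286.4  289.2] [ 435.4 -285. ] [26.1 15.8] 83.9
scene tabtop 103 [ 437.  -285.6  290.2] [ 435.3 -284.9] [25.7 15.4] 82.0
scene blktop 64 [ 437.4 -303.1  132.7] [ 435.3 -302.9] [ 6.3 41.2] 88.5
```

The weight is lined up with the rail within about 1 mm, raised ~22 mm and vertical. Next I feed it in along the rail.

Request:
{"name": "servo_tool", "arguments": {"series": [[0,0,0.005,0,0,0,0],[0,0,0.01,0,0,0,0],[0,0,0.01,0,0,0,0],[0,0,0.01,0,0,0,0],[0,0,0.01,0,0,0,0],[0,0,0.01,0,0,0,0],[0,0,0.005,0,0,0,0],[0,0,0,0,0,0,0],[0,0,0,0,0,0,0]]}}

```text
t: 19.08
tool_pos: [495.0, -243.5, 145.1]
orientation: [3.137, 0.964, 1.532]
contact_force: [-0.2, 0.7, -7.6]
opening: 40.8
finger_force: 102.2
```

```bash
python3 -c "
from h import *
wplan([[540,-289.5,82]])"
```

```text
weight origin now [ 494.7 -288.7   82.3] joints [-0.76  1.14  1.    2.07  0.21  0.39 -0.33]
at [ 495.  -243.5  145.1] rpy [179.8  55.2  87.8] t 19.08 F [-0.2  0.7 -7.6] open 40.8
shift m [ 0.0005  0.0454 -0.0003] turn [ 0.0001  0.0007 -0.0004]
```

Request:
{"name": "servo_tool", "arguments": {"series": [[0,0,0.005,0,0,0,0],[0,0,0.007,0,0,0,0],[0,0,0.007,0,0,0,0],[0,0,0,0,0,0,0]]}}

```text
t: 19.42
tool_pos: [516.5, -243.7, 145.3]
orientation: [3.133, 0.964, 1.532]
contact_force: [0.2, -0.3, -6.2]
opening: 40.7
finger_force: 102.2
```

Request:
{"name": "servo_tool", "arguments": {"series": [[0,0,0.007,0,0,0,0],[0,0,0.008,0,0,0,0],[0,0,0.007,0,0,0,0],[0,0,0.006,0,0,0,0],[0,0,0,0,0,0,0],[0,0,0,0,0,0,0]]}}

```text
t: 19.92
tool_pos: [542.4, -245.1, 145.3]
orientation: [3.137, 0.964, 1.532]
contact_force: [-0.4, -0.4, -6.1]
opening: 41.1
finger_force: 102.2
```

```bash
python3 - <<'E'
from h import *
wplan([[541,-289.5,82],[541,-289.5,61]])
im,d=camera("scene");cv2.imwrite("pics/s7.png",np.clip(cv2.resize(im[200:400,180:350,::-1],None,fx=3,fy=3,interpolation=cv2.INTER_CUBIC)*1.9-70.,0,255).astype(np.uint8))
E
```

```text
weight origin now [ 542.2 -290.2   82.5] joints [-0.71  1.15  0.99  1.95  0.2   0.47 -0.31]
at [ 542.4 -245.1  145.3] rpy [179.7  55.2  87.8] t 19.92 F [-0.4 -0.4 -6.1] open 41.1
shift m [ 0.0005 -0.001  -0.0002] turn [ 0.0003  0.0007 -0.0004]
at [ 542.4 -245.1  145.3] rpy [179.7  55.2  87.8] t 19.92 F [-0.4 -0.4 -6.1] open 41.1
shift m [ 0.0177 -0.0011  0.0118] turn [ 0.0003  0.0007 -0.0004]
```

View pics/s7.png

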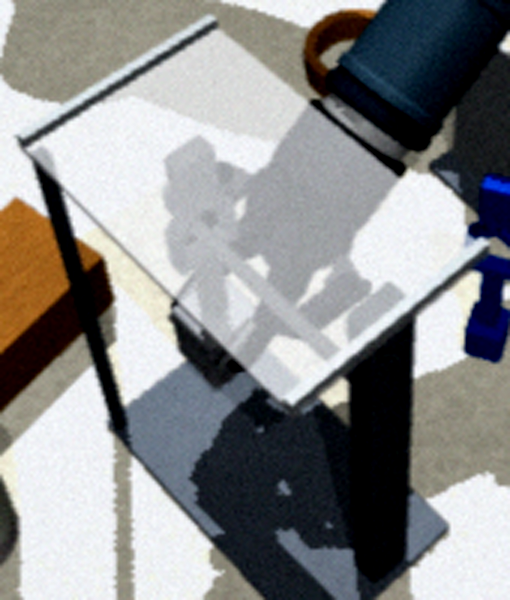

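The eye is threaded: the rail passes through it at crop (205,225), contact-free. Next I lower it onto the rail.

Request:
{"name": "servo_tool", "arguments": {"series": [[0,0.0033,0,0.0023,0,0,0],[0,0.0041,0,0.0029,0,0,0],[0,0.0041,0,0.0029,0,0,0],[0,0.0025,0,0.0017,0,0,0],[0,0.0008,0,0.0006,0,0,0],[0,0,0,0,0,0,0],[0,0,0,0,0,0,0]]}}

```text
t: 20.55
tool_pos: [542.1, -245.2, 127.3]
orientation: [3.137, 0.964, 1.532]
contact_force: [-0.5, 0.6, -6.5]
opening: 41.3
finger_force: 102.2
```

Request:
{"name": "servo_tool", "arguments": {"series": [[0,0.0008,0,0.0006,0,0,0],[0,0.0008,0,0.0006,0,0,0],[0,0,0,0,0,0,0],[0,0,0,0,0,0,0]]}}

```text
t: 20.88
tool_pos: [542.2, -245.2, 125.3]
orientation: [3.137, 0.964, 1.532]
contact_force: [0.4, 0.1, -7.2]
opening: 41.1
finger_force: 102.2
```

Request:
{"name": "servo_tool", "arguments": {"series": [[0,0.0008,0,0.0006,0,0,0],[0,0.0008,0,0.0006,0,0,0],[0,0,0,0,0,0,0]]}}

```text
t: 21.13
tool_pos: [542.3, -245.7, 124.2]
orientation: [3.136, 0.966, 1.531]
contact_force: [-1.0, 2.9, 0.8]
opening: 41.1
finger_force: 102.9
```

Request:
{"name": "servo_tool", "arguments": {"series": [[0,0.0008,0,0.0006,0,0,0],[0,0,0,0,0,0,0],[0,0,0,0,0,0,0]]}}

```text
t: 21.38
tool_pos: [542.4, -246.1, 124.0]
orientation: [3.135, 0.967, 1.53]
contact_force: [-1.7, 4.4, 6.1]
opening: 41.3
finger_force: 103.6
```

Seated on the rail with a slight side load. I ease that off, release slowly, then back straight out.

Request:
{"name": "servo_tool", "arguments": {"series": [[0,-0.0008,0,-0.0006,0,0,0],[0,0.0008,0,-0.0011,0,0,0],[0,0,0,0,0,0,0],[0,0,0,0,0,0,0]]}}

```text
t: 21.72
tool_pos: [542.2, -244.5, 123.8]
orientation: [3.136, 0.965, 1.531]
contact_force: [1.0, -1.4, 1.4]
opening: 41.0
finger_force: 102.4
```

Request:
{"name": "servo_tool", "arguments": {"series": [[0.55,0,0,0,0,0,0],[0.6,0,0,0,0,0,0],[0.7,0,0,0,0,0,0],[0.8,0,0,0,0,0,0],[0.9,0,0,0,0,0,0],[0.9,0,0,0,0,0,0],[0.9,0,0,0,0,0,0]], "grip_force": 20}}

```text
t: 22.3
tool_pos: [542.2, -243.9, 123.2]
orientation: [3.137, 0.964, 1.532]
contact_force: [0.0, -0.3, -0.1]
opening: 76.9
finger_force: 0.0
```

Request:
{"name": "servo_tool", "arguments": {"series": [[0.9,0,0,-0.005,0,0,0],[0.9,0,0,-0.01,0,0,0],[0.9,0,0,-0.015,0,0,0],[0.9,0,0,-0.02,0,0,0],[0.9,0,0,-0.02,0,0,0],[0.9,0,0,-0.02,0,0,0],[0.9,0,0,-0.015,0,0,0],[0.9,0,0,0,0,0,0]]}}

```text
t: 22.97
tool_pos: [547.0, -154.3, 184.3]
orientation: [3.132, 0.962, 1.533]
contact_force: [1.7, 0.8, -0.0]
opening: 76.6
finger_force: 0.0
```

```bash
python3 - <<'E'
from h import *
o=get_obs();print(o["contact_force"].round(1),o["opening"],o["tool_pos"].round(0),o["t"])
im,d=camera("wrist");P=world("wrist",d,o)
near=(abs(P[...,0]-542)<60)&(abs(P[...,1]+289)<60)
for nm,a,b in(("blockside",62,104),("blktop",106,118),("neck",120,170),("eye/tab",180,285)):
    T=P[near&(P[...,2]>a)&(P[...,2]<b)]
    if len(T)>5:print(nm,len(T),np.percentile(T,[2,50,98],axis=0).round(1).tolist())
T=P[near&(P[...,2]>30)&(P[...,2]<118)];print(len(T),T.min(0) if len(T) else 0)
E
```

```text
[ 1.7  0.8 -0. ] 76.62145590347582 [ 547. -154.  184.] 22.9667
blockside 4192 [[492.9, -347.7, 63.1], [538.0, -268.4, 84.0], [560.4, -266.8, 103.2]]
blktop 1471 [[493.3, -347.6, 106.5], [538.1, -278.5, 110.8], [559.4, -267.2, 117.4]]
neck 2187 [[491.7, -348.2, 121.0], [537.4, -282.3, 146.1], [545.6, -280.6, 169.0]]
eye/tab 462 [[491.7, -348.3, 180.3], [537.6, -268.1, 184.3], [546.0, -266.2, 190.4]]
6314 [ 491.09346051 -348.83875672   30.01951477]
```

Request:
{"name": "servo_tool", "arguments": {"series": [[0.9,0,0,0,0,0,0],[0.9,0,0,0,0,0,0],[0.9,0,0,0,0,0,0],[0.9,0,0,0,0,0,0],[0.9,0,0,0,0,0,0],[0.9,0,0,0,0,0,0],[0.9,0,0,0,0,0,0],[0.9,0,0,0,0,0,0],[0.9,0,0,0,0,0,0],[0.9,0,0,0,0,0,0]]}}

```text
t: 23.85
tool_pos: [545.1, -157.7, 183.1]
orientation: [3.137, 0.964, 1.532]
contact_force: [-0.3, 0.5, 0.3]
opening: 76.9
finger_force: 0.0
```

Request:
{"name": "servo_tool", "arguments": {"series": [[0.9,0,0,0,0,0,0],[0.9,0,0,0,0,0,0],[0.9,0,0,0,0,0,0],[0.9,0,0,0,0,0,0],[0.9,0,0,0,0,0,0],[0.9,0,0,0,0,0,0],[0.9,0,0,0,0,0,0],[0.9,0,0,0,0,0,0],[0.9,0,0,0,0,0,0],[0.9,0,0,0,0,0,0]]}}

```text
t: 24.68
tool_pos: [545.0, -157.7, 183.1]
orientation: [3.137, 0.964, 1.532]
contact_force: [-0.1, -1.0, 0.0]
opening: 76.9
finger_force: 0.0
```

```bash
python3 - <<'E'
from h import *
for i in range(14):
    o=get_obs();im,d=camera("wrist");P=world("wrist",d,o)
    near=(abs(P[...,0]-540)<28)&(abs(P[...,1]+289)<40)
    a=P[near&(P[...,2]>66)&(P[...,2]<76)];b=P[near&(P[...,2]>95)&(P[...,2]<105)]
    print(round(o["t"],2),np.median(a,0).round(1)[:2],np.median(b,0).round(1)[:2],o["contact_force"].round(1))
T0=np.load("top0.npz");P0=world("top",T0["d"]);im,d=camera("top");P=world("top",d)
def med(P,lo,hi,bx):
    m=(P[...,2]>lo)&(P[...,2]<hi)&(P[...,0]>bx[0])&(P[...,0]<bx[1])&(P[...,1]>bx[2])&(P[...,1]<bx[3]);return P[m].mean(0).round(1) if m.sum() else 0
for n,a in(("small",(262,275,640,685,-10,45)),("carton",(52,66,320,460,-400,-230)),("tape",(25,34,320,440,-40,80)),("bottle",(184,195,450,530,-500,-430)),("blue",(180,200,600,660,-150,-90))):
    print(n,med(P0,a[0],a[1],a[2:]),med(P,a[0],a[1],a[2:]))
cv2.imwrite("pics/t8.png",im[...,::-1])
E
```

```text
24.68 [ 540.6 -268.4] [ 540.5 -268.2] [-0.1 -1.   0. ]
24.73 [ 540.6 -268.4] [ 540.5 -268.2] [ 0.5  0.2 -0.6]
24.78 [ 540.6 -268.4] [ 540.5 -268.3] [-0.5  0.3  0.2]
24.83 [ 540.6 -268.3] [ 540.5 -268.2] [ 0.3 -0.1  0.1]
24.88 [ 540.6 -268.3] [ 540.5 -268.2] [ 0.6  0.3 -0.1]
24.93 [ 540.6 -268.3] [ 540.5 -268.2] [ 0.2  0.6 -0.4]
24.98 [ 540.6 -268.4] [ 540.5 -268.2] [ 0.5 -0.  -0.4]
25.03 [ 540.6 -268.3] [ 540.5 -268.2] [ 0.3 -0.  -0.1]
25.08 [ 540.6 -268.4] [ 540.5 -268.2] [-0.5  0.2 -0.3]
25.13 [ 540.6 -268.3] [ 540.5 -268.3] [ 0.2 -0.1 -0.1]
25.18 [ 540.6 -268.3] [ 540.5 -268.2] [ 0.6  0.1 -1.1]
25.23 [ 540.6 -268.4] [ 540.5 -268.2] [-1.  -0.2  0.2]
25.28 [ 540.6 -268.3] [ 540.5 -268.2] [-0.2 -0.5 -1. ]
25.33 [ 540.6 -268.4] [ 540.5 -268.2] [ 0.4 -1.5  0.2]
small [659.1  16.  268.7] [659.   15.8 268.9]
carton [ 373.  -347.5   60.2] [ 373.  -347.3   60.2]
tape [370.    2.8  29.7] [370.2   3.1  29.7]
bottle [ 488.3 -467.7  190. ] [ 487.8 -467.9  189.9]
blue [ 630.4 -124.2  190.4] [ 628.6 -124.1  191.2]
```

```bash
python3 -c "
from plant import sign_off;print(sign_off())"
```

```text
the job is handed in; nothing more can be done
None
```

Done and handed in at about 25 s: the larger weight stood released on the scale platform, and now hangs still on the covered rail inside its upturned end; the small weight, bottle, carton and tape roll measured where they started.

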